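Seat the keyed drive hub on the paint-mixer spindle

ROBOT

A 6-joint arm with a two-finger parallel gripper is mounted at the origin on the work surface. World frame = base frame: x ahead of the robot, y to its left, z up, the work surface at z = 0. Lengths are in m, angles in degrees, forces in N, time in s.
With the tool pointing down it reaches from about 0.35 to 0.875 m from the base axis. Payload 4.2 kg.
Tool frame: the origin (TCP) lies midway between the tips of the shut fingers; the grasp point (between the pads) lies 19 mm behind it; z points along the fingers, y is the line along which they close (so a half turn about z gives the same grasp; the last joint's range is limited). The gripper opens to 87 mm and grips with 3 to 60 N. Pads are 19 mm wide; open, the fingers measure 117 mm over their backs; the gripper's body (75 mm by 190 mm) begins 51 mm behind the grasp point.
Start: joints at [87.41, 22.042, 0.453, 0, -68.411, -14.817], TCP at [0.187, 0.596, 0.223] pointing down, gripper open.
Joint ranges: [-179.83, 179.83], [-69.29, 118.12], [-61.27, 80.66], [-181.25, 117.63], [-171.15, -9.14], [-177.46, 177.46]. Speed limits (degrees/s): [159.86, 159.86, 180, 180, 180, 180].

INTERFACE

Orientations are given as a 3x3 rotation matrix whose columns are the frame's x, y, z axes.
In Python, from station import sensors, eyes, workorder gives the robot as it stands.
- The arm moves only by the shell command python3 -m handwheel 'ROWS'. ROWS is 1 to 8 rows, parted by semicolons, with the numbers parted by spaces; each row has 7 numbers: the opening from 0.0 (shut) to 1.0 (fully open), then dx, dy, dz in m, then a rotation vector rx, ry, rz in degrees; each row is the pose to reach, as a shift and turn from the pose commanded when the command began, along the tool's axes at that moment; what a row does not reach only later rows make up. A row lasts 1/10 s, in which the tool goes at most 0.05 m and 8.59 degrees, less where a joint would pass 70% of its speed; a pose out of reach is approached as far as the arm can. The fingers move at their own pace and stop on an object; the grip force is fixed at half the most. Time passes only in rows, so rows that do not move let the fingers close. It prints the time, the measured TCP pose, the force, the opening and the grip force at its end. Input that does not fit is refused with a message, and nothing moves.
- sensors.sense(): the state, without advancing time (a new reading comes with each control period).
- eyes.capture(name): name is "scene" or "top" or "wrist"; returns a dict with "pixels" (384x512x3 uint8, red, green, blue), "z_map" (384x512 float32, m along the optical axis (not along the pixel's ray), 0 where there is no reading), "K" (3x3 intrinsics, pixels), "world_from_camera" (4x4, takes a point from camera to world coordinates). Camera axes: x right, y up, looking along -z (the intrinsics and any distortion apply to the point x, -y, -z); pixel columns grow to the right and rows downward; lengths in m; the calibration is good to about 2 mm. A picture is of the moment at which its call begins.
- workorder.finish_job(): hands the job in; it is judged then, once.
The state is a dict: "time_s": time; "joints": joint angles; "joint_velocities": joint speeds; "effort": joint torques, N m; "tcp_pos": TCP position; "ee_rot": TCP orientation; "wrist_force": force on the tool from outside, world axes, zero at the start; "moment": the same for the moment, N m; "gripper_width": opening from 0.0 (shut) to 1.0 (fully open); "gripper_force": force on a finger pad.
Only numpy, scipy, OpenCV 4.12 (cv2) and the standard library are available. Lean on these libraries where they do the work, as an engineer would, in place of code of your own. Each camera call takes 0.05 s, during which the arm holds its last target. There are 200 camera calls.

TASK

Put the loose drive hub onto the upright spindle of the paint mixer's drive unit: lower it over the spindle gently, turn it with light pressure until its tab drops into the spindle's keyway, and press it fully home so that it sits flat on the round seat. Never force it: if the tab is not in the keyway, feel for it by turning. Let go at the end, and leave the plain spacer, the cup and the tin where they are.

Things in the scene. Friction and masses are not known exactly. Their poses are not given: they have to be found in the camera images.
- hub: Loose aluminium drive hub, 34 mm high, 0.19 to 0.35 kg. Round flange, 92 mm across, is the lowest 8 mm; above it a hexagonal boss, 52 mm across flats, 8 to 34 mm high, to grip by two parallel flats; the flats face 0, 60, 120, 180, 240, 300 degrees from its +x. A 38 mm bore runs through along z, its mouth below flared to 41 mm. Origin: on the axis at the underside, z up; yaw starts anywhere.
- hub_tab (a point): Middle of the lower edge of the hub's one tab, 15 mm from the axis on the hub's +x side, 24 mm above its underside (below it the bore is plain). The tab sticks into the bore: 7.5 mm wide, reaching in to 12.5 mm from the axis, 24 to 34 mm above the underside.
- mixer: Bench drive unit of the paint mixer, fixed: grey box 140 x 140 mm, 46 mm high, on top a round black rubber-cushioned seat 72 mm across (sinks 1 mm per 6 N), and a steel spindle standing up from the seat's centre. More than 30 N between hub and drive unit, pressing or twisting, damages it. Origin: centre of the box's underside; +x points away from its black button panel, z up.
- spindle_top (a point): Centre of the spindle's end, 32 mm above the seat. The spindle is 36 mm across, its end bevelled by 1.5 mm, and braked: it does not turn under light loads. One keyway, 9 mm wide, open at the top, runs down its whole side, floor 10 mm from the axis. Its direction is NOT in any pose: anywhere up to 0.6 rad to either side of the mixer's +x. Feel for it, or look from above.
- seat (a point): Centre of the seat's top face, on the spindle's axis, 52 mm above the bench; z up. The hub's origin must end here. A hub whose tab is off the keyway stops with its underside 8 mm above the seat, the tab resting on the spindle's end.
- spacer: Loose plain aluminium ring without tab, 60 mm across, hole 39 mm, 12 mm high; a bystander. Origin: centre of its underside.
- cup: Loose white plastic mixing cup, 84 mm across, 85 mm high; a bystander. Origin: centre of its underside.
- tin: Loose paint tin, 86 mm across, 100 mm high; a bystander. Origin: centre of its underside.
There are look-alikes about, which are no part of the job. Of the things like the hub, leave any that is green; of the rest the smaller one is meant.

How it is judged:
By the outcome, as a careful person would: the job done as asked, in the order asked, and still so for the second after the job is handed in, with the robot touching nothing.
It also fails if it takes over 61 s, if anything falls off the work surface, if the arm or the gripper's body presses on something with over 40 N, if the wrist force passes 120 N, or if a joint passes its speed limit or range.

## Working session

There is one attempt and no reset: what is moved stays moved. The work goes in short steps, Python scripts to look and compute and a shell command to move; the robot and the scene stay as the last step left them, time stands still between calls to the robot, and variables do not carry over. Pictures are saved under pics/ and viewed, at most 10 in all, crops included, and the job is handed in when it is done.

```bash
ls; mkdir -p pics
cat > h.py <<'E'
import numpy as np,cv2
from station import sensors,eyes
def cap(n):
    d=eyes.capture(n); return d
def world(d):
    z=d["z_map"];K=d["K"];h,w=z.shape
    u,v=np.meshgrid(np.arange(w),np.arange(h))
    P=np.stack([(u-K[0,2])/K[0,0]*z,-(v-K[1,2])/K[1,1]*z,-z],-1)
    T=d["world_from_camera"]; return P@T[:3,:3].T+T[:3,3]
def save(n,im,s=1):
    cv2.imwrite("pics/"+n+".png",cv2.resize(im[:,:,::-1],None,fx=s,fy=s,interpolation=cv2.INTER_CUBIC))
E
python3 - <<'E'
from h import *
a=cap("scene");b=cap("top");
np.savez("first.npz",**{k+s:v for s,d in(("_s",a),("_t",b)) for k,v in d.items() if isinstance(v,np.ndarray)})
save("scene1",a["pixels"],1.5);save("top1",b["pixels"],1.5)
print(a.keys())
for d in(a,b): print(d["K"],d["world_from_camera"])
s=sensors.sense();print(s)
E
```

```text
pics
dict_keys(['pixels', 'z_map', 'K', 'world_from_camera'])
[[389.44947517   0.         253.08669476]
 [  0.         389.44947517 186.16648675]
 [  0.           0.           1.        ]] [[ 0.14102874 -0.77372673  0.61762273  1.02053012]
 [ 0.98997411  0.10524782 -0.09420272 -0.05463033]
 [ 0.00788372  0.6247158   0.7808124   0.684697  ]
 [ 0.          0.          0.          1.        ]]
[[453.30755839   0.         257.6547088 ]
 [  0.         453.30755839 196.27808518]
 [  0.           0.           1.        ]] [[ 0.01962971  0.98354785 -0.17957813  0.38161181]
 [-0.99896762  0.02665402  0.03678656  0.0156013 ]
 [ 0.04096782  0.17867063  0.98305567  0.92998648]
 [ 0.          0.          0.          1.        ]]
{'time_s': 0.1, 'joints': array([ 8.74101550e+01,  2.20860329e+01,  3.86462814e-01, -2.51951889e-02,
       -6.84117907e+01, -1.48157111e+01]), 'joint_velocities': array([-0.02529924, -0.07534886,  0.08175905,  0.14390408, -0.02372685,
        0.0238367 ]), 'effort': array([ 5.28724013e-05, -3.91692424e+01,  1.87936825e+01,  4.23184186e+00,
        1.34735077e-02, -7.23430276e-05]), 'tcp_pos': array([0.18678984, 0.5958575 , 0.22156489]), 'ee_rot': array([[ 9.54162821e-01, -2.99287594e-01, -4.96296968e-04],
       [-2.99287989e-01, -9.54160889e-01, -1.92311563e-03],
       [ 1.02017495e-04,  1.98350116e-03, -9.99998028e-01]]), 'wrist_force': array([ 0.4204965 ,  0.76821779, -0.416694  ]), 'moment': array([-0.0287673 , -0.03394511, -0.02914667]), 'gripper_force': 0.0, 'gripper_width': 0.9970203542082554}
```

View pics/scene1.png

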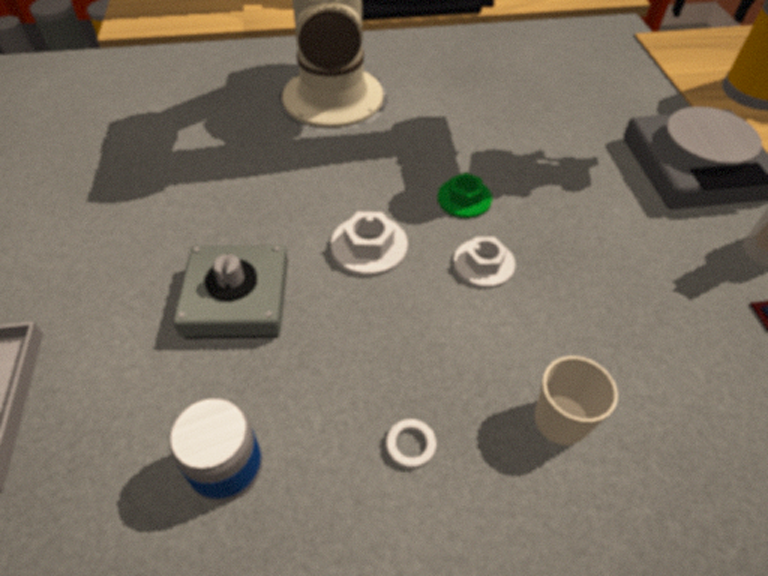

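View pics/top1.png

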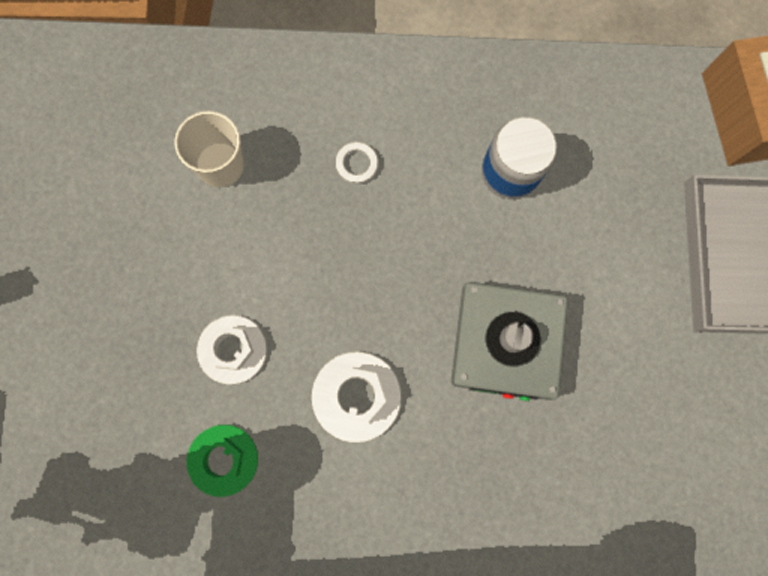

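Candidates (1.5x top view): small bright hub (232,349), large bright hub (357,396), green hub (222,460), and the plain ring, which is the spacer, at (357,162). The green one is excluded and the smaller of the other two is meant, so I choose (232,349). The tab appears as a light patch near (240,354). The mixer spindle is at (517,336), with a dark keyway slot pointing up-image.

Run:
```python
from h import *
f=np.load("first.npz")
from scipy.optimize import least_squares
def circ(p):
    r=least_squares(lambda q:np.hypot(p[:,0]-q[0],p[:,1]-q[1])-q[2],[*p[:,:2].mean(0),.03],loss="soft_l1",f_scale=.001).x
    return r.round(4)
for s,hu,sp in(("_t",(155,232),(344,226)),("_s",(323,174),(154,185))):
    d={k:f[k+s] for k in("pixels","z_map","K","world_from_camera")}
    W=world(d);
    for nm,(u,v) in(("hub",hu),("spin",sp)):
        w=W[v-45:v+45,u-45:u+45].reshape(-1,3)
        h=np.histogram(w[:,2],bins=np.arange(-.01,.12,.004));print(s,nm,[(round(x,3),int(n)) for n,x in zip(*h) if n>15])
        if nm=="hub":
            m=(np.hypot(*(w[:,:2]-W[v,u,:2]).T)<.06)
            for lo,hi in((.004,.014),(.028,.042)):
                k=w[m&(w[:,2]>lo)&(w[:,2]<hi)];hull=cv2.convexHull((k[:,:2]).astype(np.float32))[:,0]
                print(lo,len(k),np.median(k[:,2]),circ(hull), cv2.minAreaRect(k[:,:2].astype(np.float32)))
        else:
            k=w[(w[:,2]>.038)&(w[:,2]<.05)];print("box",np.median(k[:,2]),cv2.minAreaRect(k[:,:2].astype(np.float32)))
            k=w[w[:,2]>.076];print("spindle",len(k),np.median(k[:,2]),circ(cv2.convexHull(k[:,:2].astype(np.float32))[:,0]))
t=f["pixels_t"];a=[cv2.resize(t[v-26:v+26,u-26:u+26],(390,390),interpolation=cv2.INTER_CUBIC) for u,v in((155,232),(344,226))]
save("crop1",np.hstack(a))
```

```text
_t hub [(np.float64(-0.006), 712), (np.float64(-0.002), 5161), (np.float64(0.002), 877), (np.float64(0.006), 771), (np.float64(0.01), 114), (np.float64(0.014), 20), (np.float64(0.018), 17), (np.float64(0.022), 26), (np.float64(0.03), 180), (np.float64(0.034), 167)]
0.004 1004 0.007963011812735177 [0.4691 0.1899 0.0469] ((0.4684756398200989, 0.1889341026544571), (0.09476560354232788, 0.09146613627672195), 33.606239318847656)
0.028 359 0.033810060410420895 [0.4692 0.1897 0.028 ] ((0.46912944316864014, 0.18944814801216125), (0.05806724727153778, 0.0522117055952549), 24.78638458251953)
_t spin [(np.float64(-0.006), 279), (np.float64(-0.002), 2241), (np.float64(0.002), 440), (np.float64(0.014), 18), (np.float64(0.018), 17), (np.float64(0.022), 24), (np.float64(0.026), 31), (np.float64(0.03), 37), (np.float64(0.034), 62), (np.float64(0.038), 154), (np.float64(0.042), 1732), (np.float64(0.046), 2008), (np.float64(0.05), 599), (np.float64(0.054), 103), (np.float64(0.078), 41), (np.float64(0.082), 195), (np.float64(0.086), 35)]
box 0.046065049549117054 ((0.48728451132774353, -0.18337574601173
[... 790 characters left out ...]
, 3209), (np.float64(0.002), 64), (np.float64(0.01), 30), (np.float64(0.014), 93), (np.float64(0.018), 91), (np.float64(0.022), 86), (np.float64(0.026), 100), (np.float64(0.03), 97), (np.float64(0.034), 88), (np.float64(0.038), 166), (np.float64(0.042), 1983), (np.float64(0.046), 671), (np.float64(0.05), 400), (np.float64(0.054), 33), (np.float64(0.058), 18), (np.float64(0.062), 25), (np.float64(0.066), 23), (np.float64(0.07), 23), (np.float64(0.074), 27), (np.float64(0.078), 54), (np.float64(0.082), 139)]
box 0.0450724972000886 ((0.49141308665275574, -0.18284139037132263), (0.1407184898853302, 0.14104075729846954), 82.82478332519531)
spindle 241 0.08307732464628237 [ 0.7611 -0.1699  0.2839]
```

View pics/crop1.png

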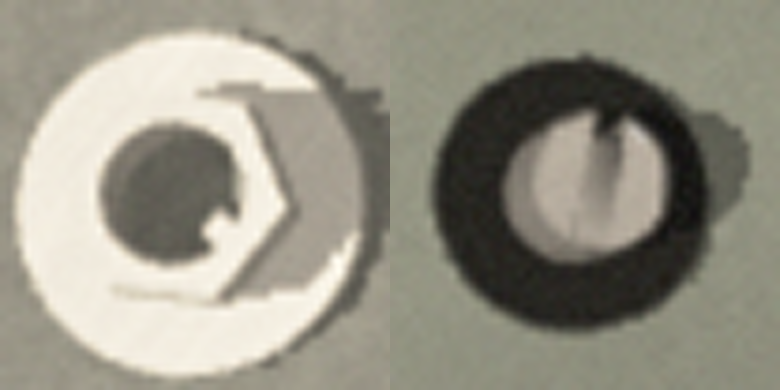

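The crop confirms the choice: a small bright hub with its bore at crop (172,193) and its tab at (215,235), so the tab yaw is about -133°. The keyway is at crop (605,120), up-image of the spindle centre, so near world +x. The measured heights (8, 34 and 84 mm) and the 92 mm flange match the text. I'll move over the hub while turning towards the grasp yaw.

```bash
python3 -m handwheel '1 0.392 0.302 0 0 0 140;1 0.392 0.302 0 0 0 140;1 0.392 0.302 0 0 0 140;1 0.392 0.302 0 0 0 140;1 0.392 0.302 0 0 0 140;1 0.392 0.302 0 0 0 140;1 0.392 0.302 0 0 0 140;1 0.392 0.302 0 0 0 140'
cat >> h.py <<'E'
def plan(xyz,yaw):
    "tool-frame shift and turn from present pose to TCP xyz, tool pointing down with x at yaw (deg)"
    from scipy.spatial.transform import Rotation as Ro
    s=sensors.sense();R=s["ee_rot"];y=np.radians(yaw);c,q=np.cos(y),np.sin(y)
    G=np.array([[c,q,0],[q,-c,0],[0,0,-1]])
    print("t",s["time_s"],"pos",s["tcp_pos"].round(4),"yaw",np.degrees(np.arctan2(R[1,0],R[0,0])).round(2),"F",s["wrist_force"].round(1),"M",s["moment"].round(2),"w",round(s["gripper_width"],3),"j6",s["joints"][5].round(1))
    print("shift",(R.T@(np.array(xyz)-s["tcp_pos"])).round(4),"turn",np.degrees(Ro.from_matrix(R.T@G).as_rotvec()).round(2))
E
python3 -c "
from h import *;plan([.471,.1895,.22],-162)"
```

```text
time_s: 0.9
tcp_pos: [0.4168, 0.2667, 0.2224]
ee_rot: [[0.061, -0.998, -0.0], [-0.998, -0.061, -0.0], [0.0, 0.0, -1.0]]
wrist_force: [0.4, 0.9, -0.3]
gripper_width: 1.002
gripper_force: 0.0
t 0.9 pos [0.4168 0.2667 0.2224] yaw -86.49 F [ 0.4  0.9 -0.3] M [ 0.13 -0.19  0.05] w 1.002 j6 -47.9
shift [ 0.0803 -0.0494  0.0024] turn [ 1.000e-02 -1.000e-02  7.551e+01]
```

```bash
python3 -c "
from h import *;print(sensors.sense()['joints'].round(1));d=cap('wrist');save('w1',d['pixels'],1);print(d['world_from_camera'].round(3))"
```

```text
[ 51.4   9.3 -17.3  -0.  -63.4 -47.9]
[[-0.998  0.059  0.016  0.42 ]
 [-0.061 -0.966 -0.25   0.2  ]
 [ 0.001 -0.251  0.968  0.383]
 [ 0.     0.     0.     1.   ]]
```

View pics/w1.png

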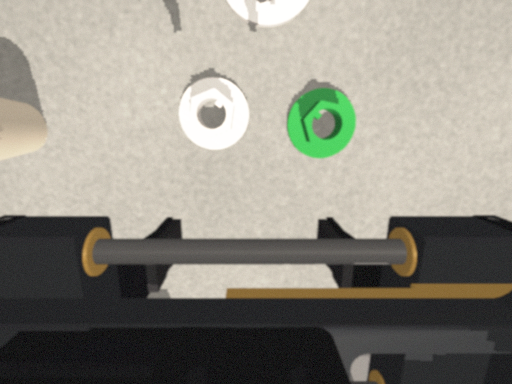

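The wrist view shows the chosen hub at (213,115), tab towards the upper left of the bore, with the green one at (321,122). I'll measure from this view and rectify it onto the hub-top plane.

```bash
cat >> h.py <<'E'
def rect(d,c,z,half,n=400):
    "orthographic picture of plane z, +x up, +y left"
    g=np.linspace(half,-half,n);X,Y=np.meshgrid(c[0]+g,c[1]+g,indexing="ij")
    T=np.linalg.inv(d["world_from_camera"]);P=np.stack([X,Y,0*X+z],-1)@T[:3,:3].T+T[:3,3]
    K=d["K"];u=K[0,0]*P[...,0]/-P[...,2]+K[0,2];v=-K[1,1]*P[...,1]/-P[...,2]+K[1,2]
    m=lambda i,k:cv2.remap(i,u.astype(np.float32),v.astype(np.float32),k)
    return m(d["pixels"],cv2.INTER_CUBIC)
def hexfit(k):
    from scipy.optimize import least_squares
    def res(q,p):
        a=q[2]+np.arange(6)*np.pi/3
        dd=((p-q[:2])@np.stack([np.cos(a),np.sin(a)])).max(1); return dd-.026
    hull=cv2.convexHull(k[:,:2].astype(np.float32))[:,0].astype(float);c=k[:,:2].mean(0)
    pts=np.concatenate([np.linspace(a,b,max(2,int(np.hypot(*(a-b))/.001))) for a,b in zip(hull,np.roll(hull,-1,0))])
    r=min((least_squares(res,[*c,a],args=(pts,),loss="soft_l1",f_scale=.001) for a in(0,.35,.7)),key=lambda r:r.cost)
    return r.x[:2].round(4),np.degrees(r.x[2])%60,r.cost
E
python3 - <<'E'
from h import *
d=cap("wrist");W=world(d)
f=np.load("first.npz");t={k:f[k+"_t"] for k in("pixels","z_map","K","world_from_camera")}
for D in(t,d):
    w=world(D).reshape(-1,3);m=np.hypot(w[:,0]-.4705,w[:,1]-.1897)<.045
    k=w[m&(w[:,2]>.029)&(w[:,2]<.042)];print(len(k),np.median(k[:,2]),hexfit(k))
save("r1",np.hstack([rect(D,(.4705,.1897),.034,.05,380) for D in(t,d)]))
E
```

```text
357 0.03386607629572336 (array([0.4693, 0.1895]), np.float64(54.84351645435802), np.float64(6.954730570560909e-06))
855 0.03270475208369139 (array([0.4674, 0.1911]), np.float64(54.624805675558434), np.float64(2.83472380295612e-06))
```

View pics/r1.png

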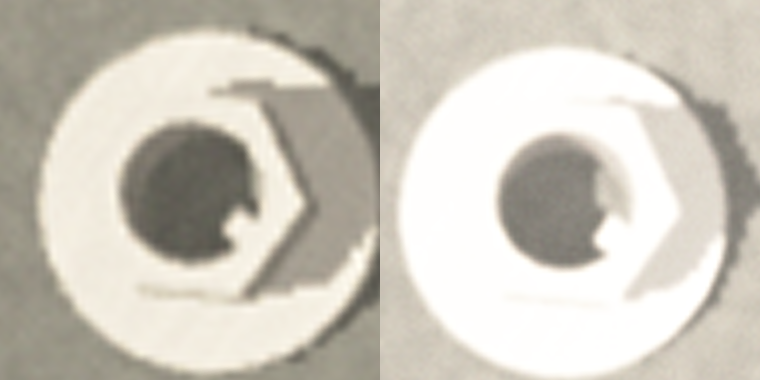

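Both views agree: the hex flats are at 54.7° (mod 60), so the tab is at -125.3°. The centre is about (0.469, 0.190) and the top is at 33–34 mm. I'll grasp with tool x at yaw -95.3°.

```bash
python3 -c "
from h import *;plan([.469,.1902,.10],-95.3)"
```

```text
t 1.0 pos [0.4179 0.2642 0.2222] yaw -86.7 F [-0.8  0.1  0.4] M [ 0.13 -0.02  0.02] w 0.998 j6 -47.9
shift [ 0.0766 -0.0468  0.1223] turn [ 0.05 -0.09  8.6 ]
```

```bash
python3 -m handwheel '1 0.0766 -0.0468 0.122 0 0 8.6;1 0.0766 -0.0468 0.122 0 0 8.6;1 0.0766 -0.0468 0.122 0 0 8.6;1 0.0766 -0.0468 0.122 0 0 8.6;1 0.0766 -0.0468 0.122 0 0 8.6;1 0.0766 -0.0468 0.122 0 0 8.6' >/dev/null;  python3 -c "
from h import *;plan([.469,.1902,.0125],-95.3)"
```

```text
t 1.6 pos [0.4688 0.1967 0.1018] yaw -94.67 F [-0.6  0.3  0.8] M [ 0.12 -0.08 -0.02] w 1.0 j6 -45.8
shift [ 0.0066 -0.0005  0.0893] turn [-0.13  0.1   0.63]
```

```bash
python3 -m handwheel '1 0 0 0 0 0 0;1 0 0 0 0 0 0' >/dev/null;  python3 -c "
from h import *;plan([.469,.1902,.0125],-95.3)"
```

```text
t 1.8 pos [0.4684 0.1966 0.1019] yaw -94.67 F [-0.3 -0.5 -0.3] M [ 0.1  -0.02 -0.03] w 1.002 j6 -45.8
shift [ 0.0066 -0.0009  0.0894] turn [-0.12  0.13  0.63]
```

```bash
python3 -m handwheel '1 0.0066 -0.0009 0.045 0 0 0.6;1 0.0066 -0.0009 0.07 0 0 0.6;1 0.0066 -0.0009 0.0893 0 0 0.6;1 0.0066 -0.0009 0.0893 0 0 0.6;1 0.0066 -0.0009 0.0893 0 0 0.6';  python3 -c "
from h import *;plan([.469,.1902,.0125],-95.3)"
```

```text
time_s: 2.3
tcp_pos: [0.4687, 0.1893, 0.012]
ee_rot: [[-0.093, -0.996, 0.001], [-0.996, 0.093, 0.0], [-0.0, -0.001, -1.0]]
wrist_force: [1.1, 0.8, -0.7]
gripper_width: 1.003
gripper_force: 0.0
t 2.3 pos [0.4687 0.1893 0.012 ] yaw -95.31 F [ 1.1  0.8 -0.7] M [ 0.08 -0.06 -0.03] w 1.003 j6 -45.8
shift [-0.0009 -0.0002 -0.0005] turn [-0.04  0.03 -0.01]
```

```bash
python3 -m handwheel '0 0 0 0 0 0 0;0 0 0 0 0 0 0;0 0 0 0 0 0 0;0 0 0 0 0 0 0;0 0 0 0 0 0 0;0 0 0 0 0 0 0;0 0 0 0 0 0 0;0 0 0 0 0 0 0'
```

```text
time_s: 3.1
tcp_pos: [0.4686, 0.1888, 0.0115]
ee_rot: [[-0.093, -0.996, 0.0], [-0.996, 0.093, 0.0], [-0.0, -0.0, -1.0]]
wrist_force: [-0.4, -0.8, 2.8]
gripper_width: 0.593
gripper_force: 30.0
```

Width 0.593 × 87 = 51.6 mm, so the hub is gripped on its flats. Next, lift it.

```bash
python3 -m handwheel '0 0 0 -0.03 0 0 0;0 0 0 -0.07 0 0 0;0 0 0 -0.12 0 0 0;0 0 0 -0.17 0 0 0;0 0 0 -0.2 0 0 0;0 0 0 -0.2 0 0 0;0 0 0 -0.2 0 0 0'; python3 -c "
from h import *;plan([.3785,-.23,.21],22)"
```

```text
time_s: 3.8
tcp_pos: [0.4673, 0.1883, 0.2102]
ee_rot: [[-0.094, -0.996, -0.002], [-0.996, 0.094, 0.0], [0.0, 0.002, -1.0]]
wrist_force: [-0.9, -0.9, -3.5]
gripper_width: 0.599
gripper_force: 30.0
t 3.8 pos [0.4673 0.1883 0.2102] yaw -95.41 F [-0.9 -0.9 -3.5] M [ 0.09  0.03 -0.03] w 0.599 j6 -45.7
shift [4.248e-01 4.900e-02 4.000e-04] turn [ 9.0000e-02  1.3000e-01 -1.1741e+02]
```

```bash
python3 -m handwheel '0 0.42 0.049 0 0 0 -117;0 0.42 0.049 0 0 0 -117;0 0.42 0.049 0 0 0 -117;0 0.42 0.049 0 0 0 -117;0 0.42 0.049 0 0 0 -117;0 0.42 0.049 0 0 0 -117;0 0.42 0.049 0 0 0 -117;0 0.42 0.049 0 0 0 -117' >/dev/null; python3 -m handwheel '0 0 0 0 0 0 0;0 0 0 0 0 0 0;0 0 0 0 0 0 0' ; python3 -c "
from h import *;plan([.3785,-.23,.21],22)"
```

```text
time_s: 4.9
tcp_pos: [0.3953, -0.1566, 0.2098]
ee_rot: [[0.822, -0.569, -0.003], [-0.569, -0.822, 0.001], [-0.003, 0.001, -1.0]]
wrist_force: [0.3, -0.9, -3.4]
gripper_width: 0.595
gripper_force: 30.0
t 4.9 pos [ 0.3953 -0.1566  0.2098] yaw -34.67 F [ 0.3 -0.9 -3.4] M [ 0.01 -0.    0.02] w 0.595 j6 54.9
shift [ 0.0279  0.0699 -0.0002] turn [-1.000e-02  2.000e-01 -5.667e+01]
```

```bash
python3 -m handwheel '0 0.028 0.07 0 0 0 -56.6;0 0.028 0.07 0 0 0 -56.6;0 0.028 0.07 0 0 0 -56.6;0 0.028 0.07 0 0 0 -56.6;0 0.028 0.07 0 0 0 -56.6;0 0.028 0.07 0 0 0 -56.6;0 0.028 0.07 0 0 0 -56.6;0 0.028 0.07 0 0 0 -56.6' >/dev/null; python3 -m handwheel '0 0 0 0 0 0 0;0 0 0 0 0 0 0' >/dev/null
python3 - <<'E'
from h import *
plan([.3785,-.23,.21],22)
d=cap("wrist");w=world(d)
k=w.reshape(-1,3);k=k[np.hypot(k[:,0]-.488,k[:,1]+.183)<.03]
top=k[(k[:,2]>.079)&(k[:,2]<.09)]
print(len(top),top.mean(0).round(4),[np.median(top[:,2])])
hull=cv2.convexHull(top[:,:2].astype(np.float32));print(cv2.minEnclosingCircle(hull))
a=cv2.resize(d["pixels"],(507,380))
save("w2",np.hstack([a,rect(d,(.488,-.183),.084,.03,280)[:] if 0 else cv2.resize(rect(d,(.488,-.183),.084,.03,380),(280,380))]))
np.savez("w2.npz",**d)
E
```

```text
t 5.9 pos [ 0.3795 -0.2301  0.2111] yaw 21.9 F [ 0.2 -0.4 -2.1] M [-0.04 -0.01 -0.02] w 0.594 j6 122.0
shift [-0.0009 -0.0005  0.0011] turn [-0.02  0.02 -0.1 ]
1012 [ 0.4853 -0.1826  0.0826] [np.float64(0.08275024170731446)]
((0.48638615012168884, -0.18241949379444122), 0.01811004802584648)
```

View pics/w2.png

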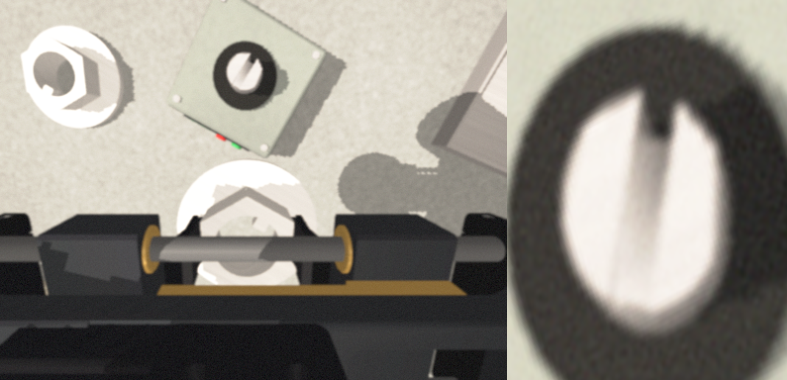

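The hub is held with its tab inside the bore. The spindle is at (243,72) in the wrist panel, with the keyway at the top of the rectified panel at about (657,115). I'll measure the angle and the hub's in-hand offset numerically.

Run:
```python
from h import *
from scipy.optimize import least_squares
d=dict(np.load("w2.npz"));f=np.load("first.npz");t={k:f[k+"_t"] for k in d}
s=sensors.sense();R=s["ee_rot"]
for D in(d,t):
    I=cv2.cvtColor(rect(D,(.4875,-.183),.084,.03,600),cv2.COLOR_RGB2GRAY).astype(float)  # 0.1mm/px
    xy=np.stack(np.meshgrid(np.linspace(30,-30,600),np.linspace(30,-30,600),indexing="ij"),-1)
    # centre: edge of bright disc along rays, far side from the camera tilt included only where strong
    w=world(D).reshape(-1,3);k=w[(np.hypot(w[:,0]-.4875,w[:,1]+.183)<.03)&(w[:,2]>.080)&(w[:,2]<.089)]
    hull=cv2.convexHull(k[:,:2].astype(np.float32))[:,0].astype(float)
    pts=np.concatenate([np.linspace(a,b,max(2,int(np.hypot(*(a-b))/.0005))) for a,b in zip(hull,np.roll(hull,-1,0))])
    q=least_squares(lambda q:np.hypot(*(pts-q[:2]).T)-q[2],[.4875,-.183,.018],loss="soft_l1",f_scale=.0005).x
    c=(q[:2]-[.4875,-.183])*1e3
    print("spindle",q.round(4),np.median(k[:,2]).round(4))
    r=np.hypot(*(xy-c).transpose(2,0,1));a=np.degrees(np.arctan2(xy[...,1]-c[1],xy[...,0]-c[0]))
    for lo,hi in((11,13),(13,15),(15,17)):
        p=[I[(r>lo)&(r<hi)&(abs(a-b)<1.5)].mean() for b in range(-50,51,3)]
        p=np.array(p);b=np.arange(-50,51,3);wt=np.clip(np.median(p)-20-p,0,None)
        print(lo,p.astype(int).tolist(),"key",((wt*b).sum()/wt.sum()).round(1))
# box yaw from the wrist
w=world(d).reshape(-1,3);k=w[(np.hypot(w[:,0]-.4875,w[:,1]+.183)<.11)&(w[:,2]>.04)&(w[:,2]<.05)]
print(cv2.minAreaRect(k[:,:2].astype(np.float32)))
# hub in hand, tool frame
p=(w-s["tcp_pos"])@R
k=p[(np.hypot(p[:,0],p[:,1])<.08)&(abs(p[:,2])<.03)]
h=np.histogram(k[:,2],bins=np.arange(-.03,.03,.002));print([(round(x,3),int(n)) for n,x in zip(*h) if n>15])
fl=k[(k[:,2]>-.002)&(k[:,2]<.008)&(k[:,0]>.02)]
e=np.array([fl[(np.abs(np.degrees(np.arctan2(fl[:,1],fl[:,0]))-b)<2)] [:, :2][np.argmax(np.hypot(*fl[(np.abs(np.degrees(np.arctan2(fl[:,1],fl[:,0]))-b)<2)][:, :2].T))] for b in range(-40,41,4)])
q=least_squares(lambda q:np.hypot(*(e-q[:2]).T)-.046,[0,0],loss="soft_l1",f_scale=.0005).x
print("flange centre in tool",q.round(4),np.median(fl[:,2]))
```

```text
spindle [ 0.4863 -0.1828  0.0174] 0.0828
11 [242, 242, 243, 243, 241, 234, 209, 162, 112, 74, 52, 45, 45, 52, 63, 77, 94, 107, 125, 154, 192, 222, 237, 243, 244, 244, 244, 243, 244, 244, 244, 244, 244, 244] key -11.4
13 [243, 244, 243, 242, 241, 241, 233, 207, 160, 107, 71, 57, 54, 54, 58, 62, 75, 100, 138, 188, 225, 240, 244, 244, 243, 243, 243, 243, 243, 244, 244, 244, 244, 244] key -10.6
15 [194, 200, 193, 186, 180, 187, 202, 201, 168, 117, 75, 60, 59, 59, 58, 58, 66, 99, 154, 197, 213, 212, 205, 201, 201, 204, 211, 218, 225, 230, 235, 238, 239, 239] key -10.5
spindle [ 0.4878 -0.1832  0.0175] 0.0841
11 [172, 171, 170, 170, 165, 152, 133, 111, 92, 82, 80, 79, 74, 70, 68, 68, 68, 76, 95, 119, 143, 163, 172, 174, 177, 179, 179, 178, 177, 176, 175, 175, 176, 177] key -11.2
13 [176, 180, 182, 178, 175, 173, 163, 143, 126, 111, 92, 77, 61, 46, 39, 42, 52, 72, 103, 132, 158, 171, 172, 174, 175, 175, 176, 177, 176, 176, 175, 174, 174, 174] key -9.2
15 [172, 176, 177, 178, 180, 179, 171, 155, 135, 111, 80, 53, 37, 28, 26, 37, 57, 84, 117, 141, 157, 158, 155, 154, 153, 152, 154, 156, 163, 170, 170, 165, 159, 155] key -9.7
((0.48632749915122986, -0.18275192379951477), (0.1389344483613968, 0.13887469470500946), 83.2137680053711)
[(np.float64(-0.03), 53), (np.float64(-0.028), 73), (np.float64(-0.026), 75), (np.float64(-0.024), 336), (np.float64(-0.022), 2653), (np.float64(-0.02), 292), (np.float64(-0.018), 237), (np.float64(-0.016), 193), (np.float64(-0.014), 206), (np.float64(-0.012), 176), (np.float64(-0.01), 165), (np.float64(-0.008), 134), (np.float64(-0.006), 114), (np.float64(-0.004), 102), (np.float64(-0.002), 80), (np.float64(0.0), 91), (np.float64(0.002), 605), (np.float64(0.004), 4272), (np.float64(0.006), 137), (np.float64(0.008), 47), (np.float64(0.01), 32)]
flange centre in tool [-0.0012 -0.002 ] 0.004695972503302013
```

The keyway is at about -10.5° (both views agree), so the target tool yaw is about 19.5°. The spindle in the tool's terms is at about (0.4883, -0.1836). I'll approach at yaw 27°, then feel by turning.

```bash
python3 -c "
from h import *;plan([.4883,-.1836,.105],27)"
```

```text
t 5.95 pos [ 0.3795 -0.2303  0.2111] yaw 21.91 F [ 0.3 -0.2 -2.5] M [-0.05 -0.05  0.05] w 0.597 j6 122.1
shift [ 0.1184 -0.0027  0.1061] turn [-0.01  0.01 -5.09]
```

```bash
python3 -m handwheel '0 0.05 -0.0027 0 0 0 -5.1;0 0.1 -0.0027 0 0 0 -5.1;0 0.1184 -0.0027 0.03 0 0 -5.1;0 0.1184 -0.0027 0.07 0 0 -5.1;0 0.1184 -0.0027 0.09 0 0 -5.1;0 0.1184 -0.0027 0.106 0 0 -5.1;0 0.1184 -0.0027 0.106 0 0 -5.1;0 0.1184 -0.0027 0.106 0 0 -5.1'>/dev/null; python3 -m handwheel '0 0 0 0 0 0 0;0 0 0 0 0 0 0' >/dev/null;python3 -c "
from h import *;plan([.4883,-.1836,.091],27);d=cap('scene');d2=cap('wrist');save('s2',np.hstack([cv2.resize(d['pixels'][120:240,80:220],(420,360)),cv2.resize(d2['pixels'],(380,360))]))"
```

```text
t 6.95 pos [ 0.4889 -0.1841  0.1065] yaw 27.04 F [ 0.2 -0.3 -3.5] M [-0.09 -0.01 -0.01] w 0.597 j6 119.8
shift [-0.0004 -0.0007  0.0155] turn [ 0.08 -0.13  0.04]
```

View pics/s2.png

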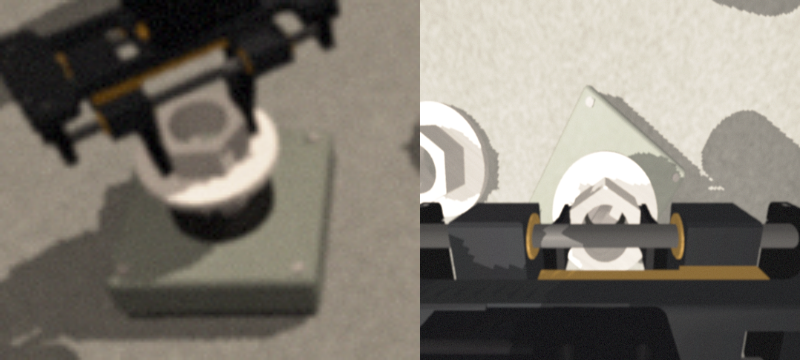

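The scene crop at (205,190) shows the hub held level just above the spindle and centred over the seat. Now I'll lower it slowly, watching the force.

```bash
for i in 1; do python3 -m handwheel '0 0 -0.0005 0.004 0 0 0;0 0 -0.0005 0.007 0 0 0;0 0 -0.0005 0.01 0 0 0;0 0 -0.0005 0.013 0 0 0;0 0 -0.0005 0.015 0 0 0;0 0 -0.0005 0.015 0 0 0'; done; python3 -c "
from h import *;plan([.4883,-.1836,.082],27)"
```

```text
time_s: 7.65
tcp_pos: [0.4877, -0.1835, 0.0898]
ee_rot: [[0.891, 0.455, -0.001], [0.455, -0.891, 0.0], [-0.001, -0.0, -1.0]]
wrist_force: [0.6, 0.6, -3.1]
gripper_width: 0.594
gripper_force: 30.0
t 7.65 pos [ 0.4877 -0.1835  0.0898] yaw 27.05 F [ 0.6  0.6 -3.1] M [-0.03  0.03  0.  ] w 0.594 j6 119.8
shift [0.0005 0.0004 0.0078] turn [-0.03  0.05  0.05]
```

```bash
python3 -m handwheel '0 0 0 0.003 0 0 0;0 0 0 0.006 0 0 0;0 0 0 0.009 0 0 0;0 0 0 0.011 0 0 0;0 0 0 0.013 0 0 0;0 0 0 0.0145 0 0 0;0 0 0 0.0145 0 0 0'; python3 -c "
from h import *;plan([.4883,-.1836,.0715],19.5)"
```

```text
time_s: 8.35
tcp_pos: [0.4878, -0.1835, 0.0755]
ee_rot: [[0.891, 0.455, -0.0], [0.455, -0.891, 0.0], [-0.0, -0.0, -1.0]]
wrist_force: [0.4, -0.2, -3.6]
gripper_width: 0.592
gripper_force: 30.0
t 8.35 pos [ 0.4878 -0.1835  0.0755] yaw 27.05 F [ 0.4 -0.2 -3.6] M [-0.08 -0.04 -0.08] w 0.592 j6 119.8
shift [0.0004 0.0004 0.004 ] turn [-0.01  0.02  7.55]
```

No lateral force. I'll ease down in sub-millimetre steps to contact.

```bash
python3 -m handwheel '0 0 0 0.001 0 0 0;0 0 0 0.002 0 0 0;0 0 0 0.003 0 0 0;0 0 0 0.003 0 0 0'|grep -E "tcp|wrist"; python3 -m handwheel '0 0 0 0.0005 0 0 0;0 0 0 0.001 0 0 0;0 0 0 0.001 0 0 0'|grep -E "tcp|wrist"; python3 -m handwheel '0 0 0 0.0005 0 0 0;0 0 0 0.0005 0 0 0'|grep -E "tcp|wrist"
```

```text
tcp_pos: [0.4878, -0.1835, 0.0726]
wrist_force: [-0.1, 0.1, -2.7]
tcp_pos: [0.4879, -0.1835, 0.0717]
wrist_force: [1.0, 0.5, -2.9]
tcp_pos: [0.488, -0.1835, 0.0715]
wrist_force: [0.1, -0.1, -2.9]
```

```bash
for i in 1; do python3 -m handwheel '0 0 0 0.0005 0 0 0;0 0 0 0.0005 0 0 0'|grep -E "tcp|wrist";python3 -m handwheel '0 0 0 0.0005 0 0 0;0 0 0 0.0005 0 0 0'|grep -E "tcp|wrist"; python3 -m handwheel '0 0 0 0.0005 0 0 0;0 0 0 0.0005 0 0 0'|grep -E "tcp|wrist"; done
```

```text
tcp_pos: [0.4881, -0.1835, 0.0712]
wrist_force: [-1.3, 0.6, 1.2]
tcp_pos: [0.4882, -0.1836, 0.0708]
wrist_force: [-1.0, 0.8, 3.9]
tcp_pos: [0.4883, -0.1836, 0.0705]
wrist_force: [-2.5, 1.3, 6.5]
```

Contact at TCP z = 0.0713, exactly where the tab rests on the spindle end. I'll turn under this light pressure of about 9 N towards the keyway.

```bash
python3 -m handwheel '0 0 0 0 0 0 1.5;0 0 0 0 0 0 3;0 0 0 0 0 0 4;0 0 0 0 0 0 4'|grep -E "tcp|wrist"; python3 -c "
from h import *;plan([.4883,-.1836,.0715],19.5)"; python3 -m handwheel '0 0 0 0 0 0 1;0 0 0 0 0 0 2;0 0 0 0 0 0 2'|grep -E "tcp|wrist";python3 -c "
from h import *;plan([.4883,-.1836,.0715],19.5)"
```

```text
tcp_pos: [0.488, -0.1837, 0.0694]
wrist_force: [0.8, -1.3, -3.5]
t 10.25 pos [ 0.488  -0.1837  0.0694] yaw 23.04 F [ 0.8 -1.3 -3.5] M [-0.66 -0.21 -0.01] w 0.597 j6 115.8
shift [ 0.0003 -0.     -0.0021] turn [ 0.02 -0.01  3.54]
tcp_pos: [0.4875, -0.1833, 0.0693]
wrist_force: [1.5, -0.3, -2.7]
t 10.55 pos [ 0.4875 -0.1833  0.0693] yaw 21.01 F [ 1.5 -0.3 -2.7] M [-0.12 -0.02  0.01] w 0.595 j6 113.8
shift [ 0.0006  0.0005 -0.0022] turn [-0.04  0.05  1.51]
```

The force vanished and the tool dropped 1 mm, so the tab has entered the keyway. Next, centre slightly and lower on to the seat.

```bash
python3 -m handwheel '0 0 0 0.001 0 0 0.5;0 0 0 0.002 0 0 1;0 0 0 0.002 0 0 1'|grep -E "tcp|wrist"; python3 -c "
from h import *;plan([.4883,-.1836,.0635],19.5)"; python3 -m handwheel '0 0 0 0.001 0 0 0;0 0 0 0.002 0 0 0;0 0 0 0.003 0 0 0;0 0 0 0.003 0 0 0'|grep -E "tcp|wrist";python3 -c "
from h import *;plan([.4883,-.1836,.0635],19.5)"
```

```text
tcp_pos: [0.4876, -0.1834, 0.0675]
wrist_force: [-0.1, -0.0, -3.8]
t 10.85 pos [ 0.4876 -0.1834  0.0675] yaw 20.03 F [-0.1 -0.  -3.8] M [-0.07 -0.01 -0.03] w 0.595 j6 112.8
shift [0.0006 0.0004 0.004 ] turn [-0.02  0.03  0.53]
tcp_pos: [0.4878, -0.1835, 0.0646]
wrist_force: [-0.5, 0.1, -2.7]
t 11.25 pos [ 0.4878 -0.1835  0.0646] yaw 20.04 F [-0.5  0.1 -2.7] M [-0.03 -0.04  0.04] w 0.595 j6 112.8
shift [0.0005 0.0003 0.0011] turn [-0.01  0.02  0.54]
```

```bash
python3 -m handwheel '0 0 0 0.0005 0 0 0;0 0 0 0.001 0 0 0;0 0 0 0.001 0 0 0'|grep -E "tcp|wrist"; for i in 1; do python3 -m handwheel '0 0 0 0.0005 0 0 0;0 0 0 0.0005 0 0 0'|grep -E "tcp|wrist"; python3 -m handwheel '0 0 0 0.0005 0 0 0;0 0 0 0.0005 0 0 0'|grep -E "tcp|wrist"; python3 -m handwheel '0 0 0 0.0005 0 0 0;0 0 0 0.0005 0 0 0'|grep -E "tcp|wrist"; done
```

```text
tcp_pos: [0.4878, -0.1835, 0.0637]
wrist_force: [-0.5, 0.0, -3.4]
tcp_pos: [0.488, -0.1835, 0.0635]
wrist_force: [-0.3, 0.8, -0.7]
tcp_pos: [0.488, -0.1835, 0.0631]
wrist_force: [-1.4, 1.1, 1.6]
tcp_pos: [0.488, -0.1835, 0.0627]
wrist_force: [-2.4, 0.6, 3.5]
```

Seat contact came 8 mm below the tab contact, as it should. One more gentle press, then let go.

```bash
python3 -m handwheel '0 0 0 0.0005 0 0 0;0 0 0 0.001 0 0 0;0 0 0 0.001 0 0 0;0 0 0 0.001 0 0 0'|grep -E "tcp|wrist"; python3 -m handwheel '0 0 0 -0.001 0 0 0;0 0 0 -0.001 0 0 0;0.8 0 0 -0.001 0 0 0;0.8 0 0 -0.001 0 0 0;0.8 0 0 -0.001 0 0 0;0.8 0 0 -0.001 0 0 0;0.8 0 0 -0.001 0 0 0'
```

```text
tcp_pos: [0.488, -0.1835, 0.0621]
wrist_force: [-2.1, 2.0, 6.9]
time_s: 13.25
tcp_pos: [0.488, -0.1835, 0.0621]
ee_rot: [[0.939, 0.343, 0.0], [0.343, -0.939, -0.0], [-0.0, 0.0, -1.0]]
wrist_force: [0.5, -0.7, 0.1]
gripper_width: 0.788
gripper_force: 0.0
```

```bash
python3 -m handwheel '0.8 0 0 -0.01 0 0 0;0.8 0 0 -0.03 0 0 0;0.8 0 0 -0.07 0 0 0;0.8 0 0 -0.12 0 0 0;0.8 -0.04 0 -0.15 0 0 0;0.8 -0.09 0 -0.15 0 0 0;0.8 -0.11 0 -0.15 0 0 0;0.8 -0.11 0 -0.15 0 0 0'>/dev/null; python3 -m handwheel '0.8 0 0 0 0 0 0;0.8 0 0 0 0 0 0' >/dev/null
python3 - <<'E'
from h import *
plan([.4,-.2,.2],20)
d=cap("wrist");w=world(d).reshape(-1,3)
m=np.hypot(w[:,0]-.4875,w[:,1]+.183)
for nm,lo,hi,r in(("flange",.054,.066,.048),("hextop",.080,.092,.035)):
    k=w[(m<r)&(w[:,2]>lo)&(w[:,2]<hi)];A=np.c_[k[:,:2]-k[:,:2].mean(0),np.ones(len(k))]
    c=np.linalg.lstsq(A,k[:,2],rcond=None)[0];print(nm,len(k),np.median(k[:,2]).round(4),"tilt deg",np.degrees(c[:2]).round(2))
    if nm=="hextop":print(hexfit(k))
s=cap("scene")
save("end",np.hstack([cv2.resize(d["pixels"][0:200,120:380],(468,360)),cv2.resize(s["pixels"][120:240,90:200],(330,360))]))
E
```

```text
t 14.25 pos [ 0.3855 -0.2211  0.2123] yaw 20.08 F [ 0.2 -0.8 -0.2] M [-0.08 -0.04 -0.02] w 0.8 j6 118.8
shift [ 0.0208 -0.0149  0.0123] turn [ 0.02 -0.01  0.08]
flange 3426 0.0586 tilt deg [-0.12 -0.01]
hextop 2383 0.0839 tilt deg [ 0.23 -0.03]
(array([ 0.486 , -0.1825]), np.float64(50.18793350088743), np.float64(2.651595740789107e-06))
```

View pics/end.png

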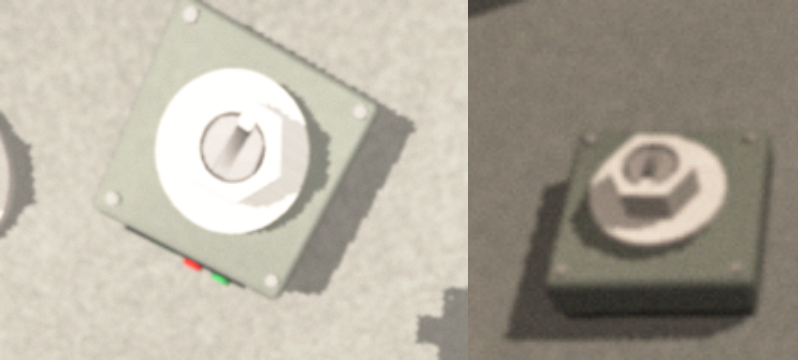

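The hub sits flat on the seat with its tab in the keyway at crop (243,122). After the wrist's 1.2 mm bias, the flange top is at 60 mm, and the tilt is about 0. The gripper is clear, so I'll hand it in.

```bash
python3 -c "
from station import workorder;print(workorder.finish_job())"
```

```text
the job is handed in; nothing more can be done
None
```

The hub is fully home: its tab is in the keyway, it sits flat on the seat, the gripper has let go, and the job was handed in at about 14 s; peak pressing force was about 10 N and nothing else was touched.

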